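# Raise the telescoping camera post to its second stop and hold it

## Robot

A 7-joint arm with a two-finger parallel gripper is mounted at the origin on the work surface. World frame = base frame: x ahead of the robot, y to its left, z up, the work surface at z = 0. Lengths are in m, angles in rad, forces in N, time in s.
With the tool pointing down it reaches from about 0.35 to 0.9 m from the base axis. Payload 19.9 kg.
Tool frame: the origin (TCP) lies between the finger pads; the fingertips stand 19 mm ahead of it and the grasp point (between the pads) is the TCP; z points along the fingers, y is the line along which they close (so a half turn about z gives the same grasp; the last joint's range is limited). The gripper opens to 94 mm and grips with 3 to 60 N. Pads are 16 mm wide; open, the fingers measure 119 mm over their backs; the gripper's body (75 mm by 177 mm) begins 78 mm behind the grasp point.
Start: joints at [-1.383, 0.417, -0.01, 1.614, 0.005, 1.111, -0.053], TCP at [0.142, 0.609, 0.224] pointing down, gripper open.
Joint ranges: [-2.81, 2.81], [-0.39, 2.02], [-1.27, 1.25], [0.06, 2.57], [-1.19, 4.33], [0.19, 2], [-2.82, 2.82]. Speed limits (rad/s): [1.89, 1.89, 2.39, 2.39, 3.01, 3.01, 3.01].

## Interface

Orientations are given as a 3x3 rotation matrix whose columns are the frame's x, y, z axes.
In Python, from rig import robot gives the robot as it stands. Calls block until the motion is done:
- robot.move_ptp(position, orientation): joint-space move of the TCP to a pose.
- robot.move_linear(position, velocity=0.15, frame=None, threshold=None): straight line of the TCP; frame=None keeps the orientation; velocity is the mean speed in m/s. With threshold (N) it stops when the force on the tool has changed by that much, and returns True; else False.
- robot.goto_joints(angles): joint-space move.
- robot.gripper_to(opening): finger opening in m; the grip force is fixed at half the most; returns when the fingers have stopped.
- robot.pause(seconds).
- robot.ik(position, orientation): joint angles nearest the present ones, or None.
- robot.get_state(): the state.
- robot.grab_frame(name): name is "scene" or "top" or "wrist"; returns the picture (420x560x3 uint8, red, green, blue); there is no depth.
- robot.camera_info(name): a dict with "fx", "fy", "cx", "cy" (pixels), "rvec" (rotation vector, rad) and "tvec" (3), from world to camera coordinates, as OpenCV has them. Camera axes: x right, y down, z forward; pixel columns grow to the right and rows downward; lengths in m; the calibration is good to about 2 mm. The wrist camera is an equidistant fisheye: a pixel r from the principal point sees the ray r / f radians off the axis. A picture is of the moment at which its call begins: read the wrist's pose just before it. camera_info takes no time and is no camera call; for the wrist camera it gives the pose at the moment of the call.
A pose or a line that the arm cannot do raises robot.PlanningError and nothing moves.
- robot.sign_off(): hands the job in; it is judged then, once.
The state is a dict: "time": time; "qpos": joint angles; "joint_vel": joint speeds; "effort": joint torques, N m; "ee_pos": TCP position; "tool_rot": TCP orientation; "force": force on the tool from outside, world axes, zero at the start; "moment": the same for the moment, N m; "opening": finger opening in m; "grasp_force": force on a finger pad.
Only numpy, scipy, OpenCV 4.12 (cv2) and the standard library are available. Lean on these libraries where they do the work, as an engineer would, in place of code of your own. Each camera call takes 0.05 s, during which the arm holds its last target. There are 200 camera calls.

## Task

Move the red spray can that stands beside the camera post's green button out of the way: stand it upright inside the blue tray and let go of it. Then pinch the orange head so that the green button is pressed fully in, draw the post straight up past the first stop to its second stop (both tubes fully out), and finish still holding it there with the button pressed: it slides back down if let go. Leave everything else on the bench where it is.

Things in the scene. Friction and masses are not known exactly. Their poses are not given: they have to be found in the camera images.
- mast: Camera post fixed to the bench: grey foot 120 x 62 x 12 mm, black outer tube 32 mm across up to 95 mm. Origin on the bench on the tube's axis; z up; +y points to the green button's side, +x to the black camera's side. An aluminium lower tube slides in the outer tube, and in that a thinner steel upper tube that carries the orange grip head. Nothing on it turns.
- grip_head: Orange head, 50 mm (x) by 44 mm (y), 45 mm high, axes as the mast; origin at the centre of its underside, 100 mm above the bench when down. A camera sticks out 30 mm (lens a little more) from its +x face, below its top. To be pinched from above across its y faces: one finger on the green button (+y), the other on the black rubber patch (-y).
- head_grip (a point): Centre of the grip head, 23.5 mm above its underside: the point to have between the finger pads; 123.5 mm above the bench when down, 243.5 mm at the second stop.
- button_face (a point): Centre of the outer face of the green release button, 26 mm wide and 28 mm high, standing 8 mm out of the head's +y face (30 mm from the head's axis, so 52 mm across head and button) at the height of head_grip.
- button (a joint): How far the green button is pressed into the head (m): 0 out, 0.007 fully in. Spring: about 4 N to start, 8 N fully in; springs out again when let go. While it is out, a latch locks the post fully down; from about 5 mm in, the post is free.
- upper_tube (a joint): How far the steel upper tube is drawn up out of the lower tube (m): 0 down, 0.060 at its end. It comes out first (about 5 N pull); its end is the first stop, 60 mm up.
- lower_tube (a joint): How far the aluminium lower tube is drawn out of the outer tube (m): 0 down, 0.060 at its end. It follows after the first stop (pull 8 to 10 N in all); its end is the second stop, the head 120 mm up in total. Springs and weight draw both tubes back down once the head is let go.
- can: Red spray can with a white band, 50 mm across, straight up to 140 mm, then a narrower 38 mm cap up to 165 mm; about 0.25 kg; origin at the centre of its underside. It stands close beside the green button (its axis 66 to 72 mm from the mast's axis), where the finger has to go; grip it high up from above, fingers closing along the mast's x axis.
- tray: Blue open tray fixed to the bench, 150 x 150 mm outside, 22 mm high, walls 4 mm, inner floor 4 to 5 mm above the bench. Origin on the bench under its centre. To the robot's left or right; on the other side is the bin.
- bin: Grey open bin fixed to the bench, 150 x 150 mm, 45 mm high, with one divider; not for the can. Origin on the bench under its centre.
- adapter: Black plug-in power adapter, about 75 x 45 x 30 mm, lying in the grey bin (bystander). Origin at the centre of its underside.
- screwdriver: Screwdriver with a green handle lying on the bench between robot and mast (bystander).
- pliers: Pliers with red handles, 155 mm long, 13 mm high, lying on the bench between robot and mast (bystander).
- tub: Clear open plastic tub, 84 mm across, 70 mm high, at the back left (bystander). Origin at the centre of its underside.
- spool: Spool of solder, white flanges 56 mm across, 39 mm high, at the back right (bystander). Origin at the centre of its underside.
- jar: Small amber jar with black lid, 44 mm across, 50 mm high, to the right beyond the mast (bystander). Origin at the centre of its underside.
There are look-alikes about, which are no part of the job. What is shaped like the mast but purple is not meant. Of the things that look like the can, the smaller one is meant.

How it is judged:
On the way, in this order (a step that is already met when the one before it is completed fails the run):
1. the can stands upright in the blue tray, let go (x of can in the frame of tray between -0.049 and 0.049 m and y of can in the frame of tray between -0.049 and 0.049 m and height (world z) of can below 0.01 m and angle between can's own z axis and vertical below 0.1 rad and contact force between the fingers and can below 0.1 N and linear speed of can below 0.03 m/s), for 0.2 s.
2. the green button is pressed in between the fingers, on the head (value of joint button above 0.005 m and contact force between the fingers and grip_head above 2 N), for 0.1 s.
At the end, for the whole second after the job is handed in: The fingers hold the head still (over 4 N), both tubes within 5 mm of their full 60 mm, button at least 5 mm in. The can stands in the tray: upright within 0.1 rad, axis within 49 mm of the tray's centre along each side, foot under 10 mm above the bench, let go (all of step 1 and value of joint each of upper_tube, lower_tube above 0.055 m and value of joint button above 0.005 m and contact force between the fingers and grip_head above 4 N and contact force between can and grip_head below 0.1 N and linear speed of grip_head below 0.02 m/s); the arm keeps its last pose, push and grip.
It fails at once if another thing on the bench is moved by more than 30 mm (distance of any of adapter, screwdriver, pliers, tub, spool, jar from where it was at the start of the episode above 0.03 m).
It fails at once if the can is tipped over (angle between can's own z axis and vertical above 0.7 rad).
It also fails if it takes over 58 s, if anything falls off the work surface, if the arm or the gripper's body presses on something with over 40 N, if the wrist force passes 120 N, or if a joint passes its speed limit or range.

## Working session

There is one attempt and no reset: what is moved stays moved. The work goes in short steps, each a Python script; the robot and the scene stay as the last script left them, time stands still between calls to the robot, and variables do not carry over. Pictures are saved under pics/ and viewed, at most 10 in all, crops included, and the job is handed in when it is done.

```bash
ls; mkdir -p pics; python3 - <<'E'
from rig import robot
import cv2,numpy as np
for n in("scene","top"):
    f=robot.grab_frame(n); cv2.imwrite(f"pics/{n}0.png",f[:,:,::-1]); 
    c=robot.camera_info(n); print(n,{k:np.round(v,4).tolist() for k,v in c.items()})
s=robot.get_state();print(s["time"],s["opening"],s["tool_rot"])
E
```

```text
pics
scene {'fx': 440.4929, 'fy': 440.4929, 'cx': 279.5457, 'cy': 210.5735, 'rvec': [1.2887, 2.3766, -0.8284], 'tvec': [0.2856, -0.301, 1.3097]}
top {'fx': 506.3816, 'fy': 506.3816, 'cx': 276.3632, 'cy': 203.1363, 'rvec': [2.164, -2.1203, 0.1604], 'tvec': [-0.013, 0.5574, 1.0736]}
0.1 0.09439394513354321 [[-9.73946854e-01  2.26776334e-01 -1.40435490e-04]
 [ 2.26776350e-01  9.73946248e-01 -1.09190333e-03]
 [-1.10841215e-04 -1.09530326e-03 -9.99999394e-01]]
```

View pics/scene0.png

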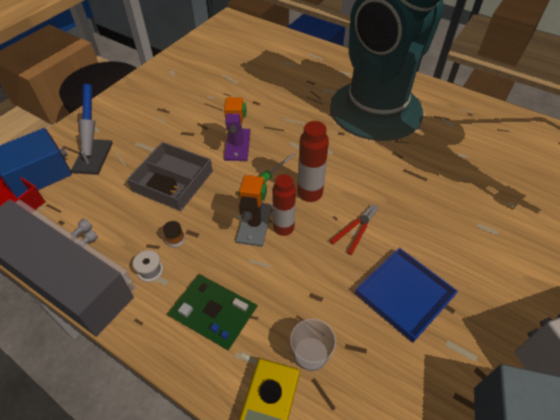

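View pics/top0.png

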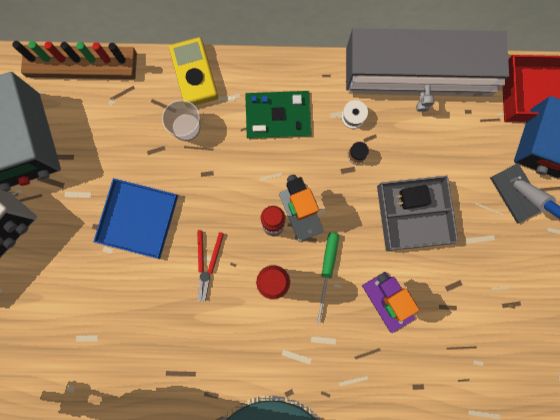

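Scene: two red cans, smaller at (284,205) scene / (272,218) top, larger at (312,160) / (272,282). Two masts: grey/black at (252,210) / (303,205), purple at (237,130) / (392,300). I choose the smaller can and the grey-footed mast. The tray is at (136,218) top. Next a close crop to check the choice and get exact pixels.

```bash
python3 - <<'E'
import cv2,numpy as np
a=cv2.imread("pics/scene0.png")[160:250,225:305]; b=cv2.imread("pics/top0.png")[165:255,245:335]
a=cv2.resize(a,None,fx=5,fy=5,interpolation=cv2.INTER_CUBIC);b=cv2.resize(b,None,fx=4.4,fy=4.4,interpolation=cv2.INTER_CUBIC)
for im,s,o in((a,5,(225,160)),(b,4.4,(245,165))):
    for k in range(0,90,10):
        for (p,q,t) in (((int(k*s),0),(int(k*s),6),str(o[0]+k)),((0,int(k*s)),(6,int(k*s)),str(o[1]+k))):
            cv2.line(im,p,q,(255,255,255),1);cv2.putText(im,t,(q[0]+2,q[1]+10),0,.33,(255,255,0),1)
b=cv2.copyMakeBorder(b,0,a.shape[0]-b.shape[0],0,0,0)
cv2.imwrite("pics/crop.png",np.hstack([a,b]))
print(a.shape,b.shape)
from rig import robot
for n in("scene","top"):
    c=robot.camera_info(n);R=cv2.Rodrigues(np.array(c["rvec"]))[0];print(n,-R.T@c["tvec"])
E
```

```text
(450, 400, 3) (450, 396, 3)
scene [1.03480642 0.33417739 0.83962146]
top [ 0.38988506 -0.00495275  1.14521258]
```

View pics/crop.png

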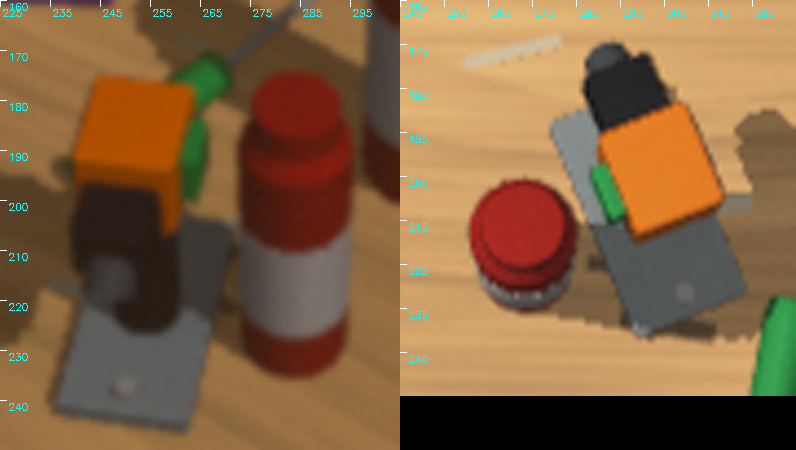

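```bash
cat > h.py <<'E'
import cv2,numpy as np
from rig import robot
def cam(n):
    c=robot.camera_info(n);K=np.array([[c["fx"],0,c["cx"]],[0,c["fy"],c["cy"]],[0,0,1]])
    R=cv2.Rodrigues(np.array(c["rvec"]))[0];return K@np.c_[R,c["tvec"]]
def tri(ps,pt):
    X=cv2.triangulatePoints(cam("scene"),cam("top"),np.array(ps,float).T,np.array(pt,float).T);return (X[:3]/X[3]).T
def proj(n,X):
    h=cam(n)@np.append(X,1);return h[:2]/h[2]
def onplane(n,p,z):
    P=cam(n);H=P[:,[0,1,3]].copy();H[:,2]+=P[:,2]*z
    v=np.linalg.solve(H,[p[0],p[1],1]);return v[:2]/v[2]
E
python3 - <<'E'
from h import *
np.set_printoptions(precision=4,suppress=True)
X=tri([(261.4,194),(240,191.4),(244.6,175.2),(264,177.6),(284.2,181)],[(290.5,195.7),(309.5,188.2),(318.4,210),(299.5,219.5),(273,215.9)])
print(X, X[:4].mean(0)); 
print("sides",np.linalg.norm(np.diff(X[[0,1,2,3,0]],axis=0),axis=1))
ex=(X[0]+X[1]-X[2]-X[3]);ey=X[0]+X[3]-X[1]-X[2];print("yaw",np.arctan2(ex[1],ex[0]),np.arctan2(-ey[0],ey[1]))
P=[(115,179),(178,194),(163,258),(94,241)];print("tray top");T=np.array([onplane("top",p,.022) for p in P]);print(T,T.mean(0),np.linalg.norm(np.diff(T[[0,1,2,3,0]],axis=0),axis=1))
S=np.array([onplane("scene",p,.022) for p in [(400,249),(456,292),(409,338),(354,290)]]);print(S,S.mean(0))
print("head at top z .145",[onplane("top",p,.145) for p in [(290.5,195.7),(309.5,188.2),(318.4,210),(299.5,219.5)]])
print("can",onplane("top",(273,215.9),.165),onplane("scene",(284.2,181),.165))
E
```

```text
[[ 0.5567 -0.0276  0.1416]
 [ 0.5739 -0.0672  0.1411]
 [ 0.5303 -0.086   0.1404]
 [ 0.5108 -0.0486  0.1371]
 [ 0.5138  0.0046  0.161 ]] [ 0.5429 -0.0574  0.14  ]
sides [0.0432 0.0475 0.0423 0.0508]
yaw 0.418885326072999 0.44344690637829814
tray top
[[0.6084 0.3642]
 [0.5769 0.2201]
 [0.4331 0.2461]
 [0.4675 0.4012]] [0.5215 0.3079] [0.1474 0.1462 0.1588 0.1457]
[[0.4377 0.2627]
 [0.4732 0.4024]
 [0.6186 0.3598]
 [0.584  0.2237]] [0.5284 0.3121]
head at top z .145 [array([ 0.5576, -0.0299]), array([ 0.5736, -0.0678]), array([ 0.5298, -0.086 ]), array([ 0.51  , -0.0486])]
can [0.5136 0.0041] [0.5165 0.0073]
```

```bash
cat >> h.py <<'E'
HEAD=np.array([.543,-.0575]);YAW=.43;CAN=np.array([.514,.005]);TRAY=np.array([.525,.310])
def rot(yaw):  # tool down, closing axis (tool y) at angle yaw in world
    y=np.array([np.cos(yaw),np.sin(yaw),0]);z=np.array([0,0,-1.]);return np.c_[np.cross(y,z),y,z]
E
python3 - <<'E'
from h import *
np.set_printoptions(precision=3,suppress=True)
f=robot.grab_frame("scene")[:,:,::-1];
print("bigcan",tri([(316,130)],[(272,282)]))
for nm,p,z,ys in(("can",CAN,.125,(YAW,YAW+np.pi)),("tray",TRAY,.13,(YAW,YAW+np.pi)),("head",HEAD,.1235,(YAW+np.pi/2,YAW-np.pi/2)),("headup",HEAD,.2435,(YAW+np.pi/2,YAW-np.pi/2)),("canhi",CAN,.3,(YAW,YAW+np.pi)),("trayhi",TRAY,.25,(YAW,YAW+np.pi)),("headhi",HEAD,.3,(YAW+np.pi/2,YAW-np.pi/2))):
    for y in ys: print(nm,round(y,2),robot.ik([*p,z],rot(y)))
E
```

```text
bigcan [[0.386 0.003 0.205]]
can 0.43 [-0.628  0.42   0.685  1.995 -0.352  0.845  0.682]
can 3.57 [-0.9    0.591  1.085  2.002 -0.652  0.948 -2.188]
tray 0.43 [-0.845  0.512  0.347  1.746 -0.211  0.92   0.019]
tray 3.57 [ 0.16   0.764 -1.087  1.71   0.74   1.138  2.425]
head 2.0 [-0.399  0.451  0.563  1.916 -0.312  0.861  2.325]
head -1.14 [-0.698  0.608  0.996  1.925 -0.626  0.957 -0.542]
headup 2.0 [-0.577  0.325  0.772  1.81  -0.251  1.107  2.283]
headup -1.14 [-0.695  0.372  0.938  1.813 -0.331  1.124 -0.784]
canhi 0.43 [-0.731  0.182  0.756  1.811 -0.134  1.201  0.496]
canhi 3.57 [-0.985  0.254  1.088  1.816 -0.239  1.215 -2.538]
trayhi 0.43 [-0.863  0.383  0.366  1.636 -0.147  1.15  -0.031]
trayhi 3.57 [ 0.167  0.59  -1.084  1.6    0.539  1.283  2.567]
headhi 2.0 [-0.618  0.271  0.811  1.739 -0.208  1.221  2.247]
headhi -1.14 [-0.713  0.303  0.942  1.741 -0.259  1.23  -0.845]
```

```bash
python3 - <<'E'
from h import *
np.set_printoptions(precision=3,suppress=True)
R=rot(.65)
robot.move_ptp([.50,.17,.32],R)
robot.move_linear([*CAN,.30],velocity=.2)
s=robot.get_state();c=robot.camera_info("wrist");f=robot.grab_frame("wrist")
import pickle;pickle.dump((c,f),open("w1.pkl","wb"))
cv2.imwrite("pics/w1.png",f[:,:,::-1]);print(s["time"],s["ee_pos"],s["qpos"],c)
E
```

```text
3.2 [0.514 0.006 0.3  ] [-0.605  0.166  0.604  1.808 -0.101  1.199  0.681] {'fx': 325.19226210127806, 'fy': 325.19226210127806, 'cx': 277.24382366970457, 'cy': 207.38392854547985, 'rvec': array([-2.75 , -0.929, -0.116]), 'tvec': array([-0.412, -0.341,  0.387])}
```

View pics/w1.png

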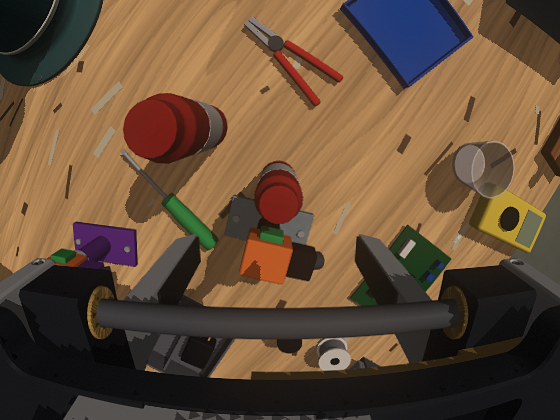

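The wrist view shows the can's cap at (278,198), standing between the fingers' plane and the button; the orange head's top has corners (247,233), (293,243), (288,284), (241,275), and the big can is at (165,128).

```bash
cat >> h.py <<'E'
def wrist_on(c,p,z):
    v=(np.array(p,float)-[c["cx"],c["cy"]])/c["fx"];t=np.linalg.norm(v)
    d=np.append(np.sin(t)*v/t,np.cos(t));R=cv2.Rodrigues(np.array(c["rvec"]))[0]
    C=-R.T@c["tvec"];d=R.T@d;return (C+d*(z-C[2])/d[2])[:2]
E
python3 - <<'E'
from h import *
import pickle
np.set_printoptions(precision=4,suppress=True)
c,f=pickle.load(open("w1.pkl","rb"))
print("can",wrist_on(c,(278,198),.165))
H=np.array([wrist_on(c,p,.145) for p in [(247,233),(293,243),(288,284),(241,275)]]);print(H,H.mean(0),np.linalg.norm(np.diff(H[[0,1,2,3,0]],axis=0),axis=1))
print("big",wrist_on(c,(153,127),.21))
R=cv2.Rodrigues(np.array(c["rvec"]))[0];print(-R.T@c["tvec"])
cv2.imwrite("pics/w1c.png",cv2.resize(f[150:300,210:340,::-1],None,fx=4,fy=4,interpolation=cv2.INTER_CUBIC))
E
```

```text
can [0.5109 0.0109]
[[ 0.5107 -0.041 ]
 [ 0.5548 -0.021 ]
 [ 0.5801 -0.0617]
 [ 0.5334 -0.0839]] [ 0.5447 -0.0519] [0.0484 0.0479 0.0517 0.0486]
big [0.3901 0.0049]
[0.4704 0.0629 0.4592]
```

View pics/w1c.png

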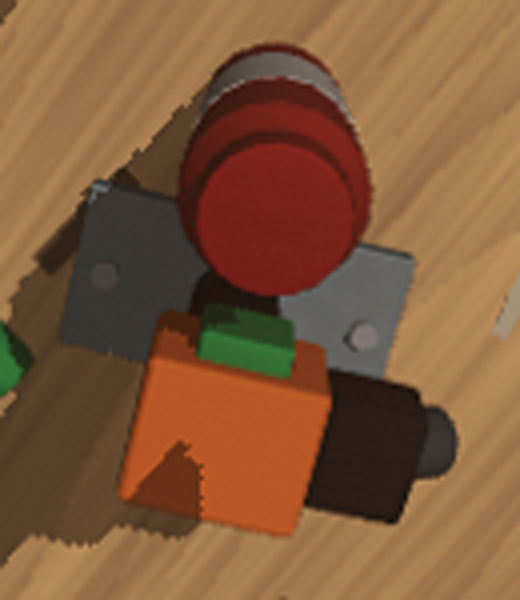

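```bash
python3 - <<'E'
from h import *
import pickle
np.set_printoptions(precision=4,suppress=True)
c,f=pickle.load(open("w1.pkl","rb"))
print("can",wrist_on(c,(279.2,204.2),.165))
H=np.array([wrist_on(c,(p[0]/4+210,p[1]/4+150),.145) for p in [(155,357),(325,395),(297,537),(120,495)]]);print(H,H.mean(0),np.linalg.norm(np.diff(H[[0,1,2,3,0]],axis=0),axis=1))
a=H[1]+H[2]-H[0]-H[3];b=H[0]+H[1]-H[2]-H[3];print(np.arctan2(a[1],a[0]),np.arctan2(-b[0],b[1]))
E
```

```text
can [0.5154 0.0069]
[[ 0.5161 -0.0454]
 [ 0.5573 -0.0271]
 [ 0.577  -0.0644]
 [ 0.5317 -0.0834]] [ 0.5455 -0.0551] [0.0451 0.0422 0.0491 0.041 ]
0.40666375144488776 0.4387714010347206
```

Three views agree within 2–3 mm: can (.515,.006), head axis (.5445,-.056), yaw .42. I'm grasping the can.

```bash
cat >> h.py <<'E'
HEAD=np.array([.5445,-.0562]);YAW=.425;CAN=np.array([.515,.006])
def st(t=""):
    s=robot.get_state();print(t,round(s["time"],2),"pos",np.round(s["ee_pos"],4),"F",np.round(s["force"],1),"open",round(s["opening"],4),"grip",round(float(s["grasp_force"]),1));return s
E
python3 - <<'E'
from h import *
robot.move_linear([*CAN,.20],velocity=.15)
hit=robot.move_linear([*CAN,.130],velocity=.08,threshold=8);st(f"down {hit}")
if not hit:
    robot.gripper_to(.03);s=st("grip")
    if s["opening"]>.04:
        robot.move_linear([*CAN,.225],velocity=.12);st("up")
        f=robot.grab_frame("scene");g=robot.grab_frame("wrist")
        cv2.imwrite("pics/lift.png",np.vstack([f[60:360],g[:280]])[:,:,::-1])
E
```

```text
down False 5.09 pos [0.5153 0.006  0.1304] F [ 0.3 -0.2  0.8] open 0.0942 grip 0.0
grip 5.85 pos [0.515 0.006 0.13 ] F [ 1.   1.9 -0.3] open 0.0494 grip 30.0
up 6.79 pos [0.5146 0.006  0.2244] F [ 0.1  0.3 -2.5] open 0.0496 grip 30.0
```

View pics/lift.png

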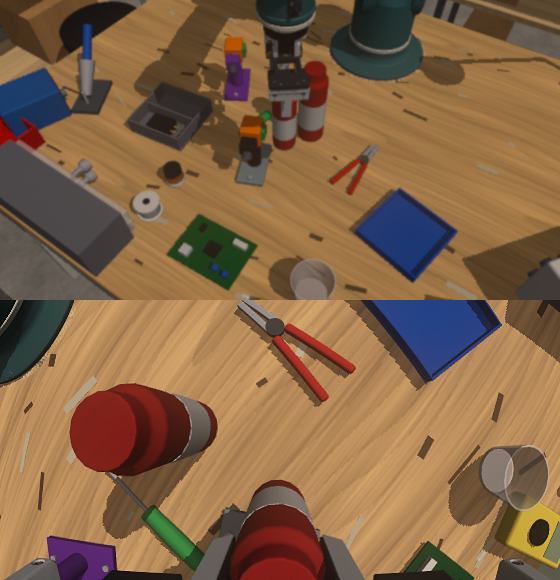

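The picture shows the can upright in the fingers (scene ~(284,120)), with the big can still standing. I'm carrying it to the tray.

```bash
python3 - <<'E'
from h import *
robot.move_linear([*TRAY,.225],velocity=.2)
robot.move_linear([*TRAY,.150],velocity=.12)
hit=robot.move_linear([*TRAY,.131],velocity=.03,threshold=4);s=st(f"placed {hit}")
robot.gripper_to(.094);st("open")
robot.move_linear([*TRAY,.26],velocity=.15);robot.pause(.3)
cv2.imwrite("pics/tray.png",np.vstack([robot.grab_frame("scene")[60:360],robot.grab_frame("top")[120:400]])[:,:,::-1]);st()
E
```

```text
placed True 9.87 pos [0.5249 0.31   0.1337] F [1.8 1.1 0.8] open 0.0491 grip 30.0
open 10.7 pos [0.5244 0.3098 0.1336] F [-0.7 -0.2 -0.5] open 0.0938 grip 0.0
 12.09 pos [0.5249 0.31   0.2598] F [ 0.1  0.  -0.6] open 0.0937 grip 0.0
```

View pics/tray.png

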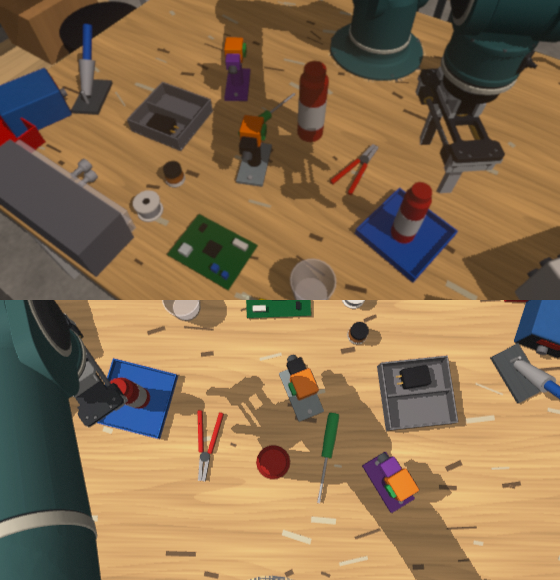

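```bash
python3 - <<'E'
from h import *
import pickle
for z in(.005,.165): print("can proj scene",proj("scene",[*TRAY,z])-[0,60],"top",proj("top",[*TRAY,z])+[0,180])
robot.move_linear([*TRAY,.30],velocity=.2)
robot.move_ptp([*HEAD,.27],rot(YAW-np.pi/2));robot.pause(.2);s=st()
c=robot.camera_info("wrist");f=robot.grab_frame("wrist");pickle.dump((c,f),open("w2.pkl","wb"))
cv2.imwrite("pics/w2.png",cv2.resize(f[100:380,120:440,::-1],None,fx=2.1,fy=2.1,interpolation=cv2.INTER_CUBIC))
def wproj(X):
    R=cv2.Rodrigues(np.array(c["rvec"]))[0];v=R@X+c["tvec"];t=np.arctan2(np.hypot(*v[:2]),v[2]);u=v[:2]/np.hypot(*v[:2])*t*c["fx"]+[c["cx"],c["cy"]];return (u-[120,100])*2.1
e=np.array([np.cos(YAW),np.sin(YAW)]);n=np.array([-e[1],e[0]])
for a,b in((1,1),(1,-1),(-1,-1),(-1,1)): print(a,b,wproj(np.append(HEAD+.025*a*e+.022*b*n,.145)))
E
```

```text
can proj scene [402.45336532 232.86458472] top [138.71640533 397.03394464]
can proj scene [421.58657774 191.13886761] top [116.73477743 386.95426131]
 14.02 pos [ 0.5447 -0.0555  0.2699] F [-0.5  0.3 -0.1] open 0.094 grip 0.0
1 1 [279.91089201 166.11405212]
1 -1 [384.19716393 166.36643466]
-1 -1 [381.73519594 278.92355531]
-1 1 [281.6863103  278.72483021]
```

View pics/w2.png

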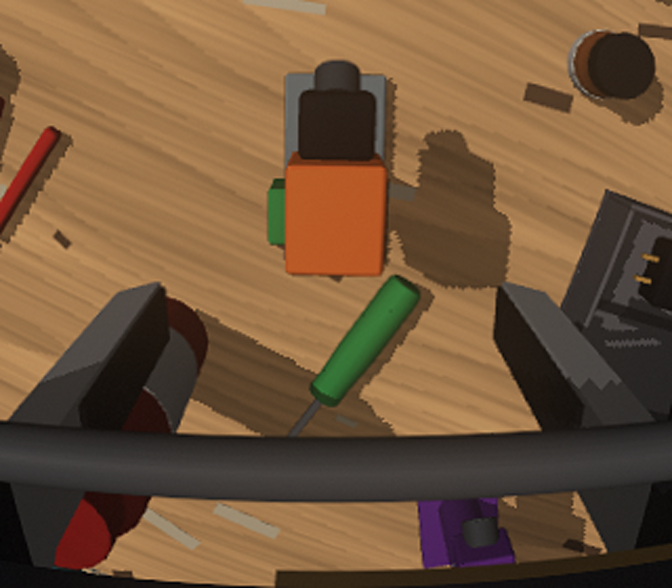

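The can stands upright in the tray (projection agrees). In the wrist view the head's top is centred at (335,218), with the green button on its left at (277,212), the side the left finger will take. It lies about 1.5 mm from my estimate, so I'm correcting half of that and descending.

```bash
python3 - <<'E'
from h import *
e=np.array([np.cos(YAW),np.sin(YAW)]);n=np.array([-e[1],e[0]])
p=HEAD+.001*e-.0005*n
robot.move_linear([*p,.17],velocity=.15,frame=rot(YAW-np.pi/2))
hit=robot.move_linear([*p,.1235],velocity=.05,threshold=6);st(f"down {hit}")
if not hit:
    robot.gripper_to(.03);robot.pause(.3);s=st("closed")
    print("lateral along button axis",s["force"][:2]@n,"along x",s["force"][:2]@e)
E
```

```text
down False 15.97 pos [ 0.5458 -0.0563  0.1238] F [-0.8  0.2  1.4] open 0.0942 grip 0.0
closed 17.08 pos [ 0.5457 -0.0564  0.1236] F [-0.1 -1.7  3.6] open 0.0444 grip 29.9
lateral along button axis -1.4861956317961862 along x -0.8212942134330437
```

Opening 44.4 mm against 45 mm: the button is fully in and the side load is small. I'm drawing the post up.

```bash
python3 - <<'E'
from h import *
p=robot.get_state()["ee_pos"]
for dz,th in((.05,None),(.075,None),(.112,None)):
    robot.move_linear([p[0],p[1],.1235+dz],velocity=.06,threshold=th);st(dz)
hit=robot.move_linear([p[0],p[1],.1235+.124],velocity=.02,threshold=10);robot.pause(.3);st(f"end {hit}")
cv2.imwrite("pics/up.png",np.vstack([robot.grab_frame("scene")[60:360],robot.grab_frame("wrist")[100:380]])[:,:,::-1])
E
```

```text
0.05 18.07 pos [ 0.5456 -0.0563  0.1733] F [ 0.5 -0.8 -3.7] open 0.0448 grip 29.9
0.075 18.63 pos [ 0.5456 -0.0564  0.1985] F [-0.7 -1.  -6.7] open 0.045 grip 29.9
0.112 19.4 pos [ 0.5457 -0.0563  0.2354] F [-1.2  0.4 -8.3] open 0.0448 grip 29.9
end True 20.18 pos [ 0.5452 -0.0566  0.2435] F [ 3.9 -2.9 -8.7] open 0.0444 grip 30.0
```

View pics/up.png

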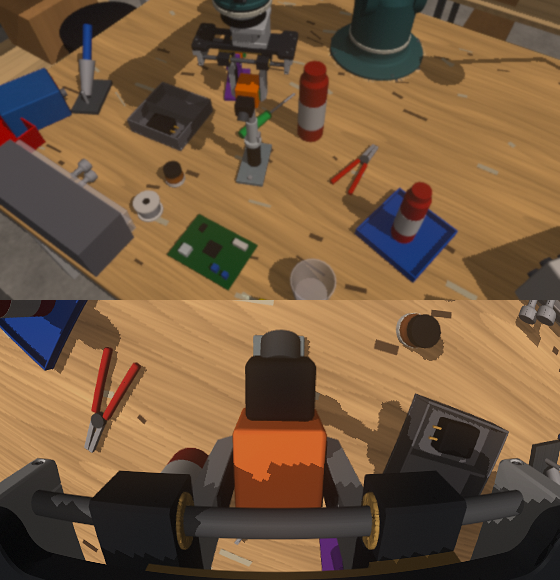

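The stop was felt at z = 0.2435, which is 120 mm up. Both tubes are out (scene (253,120)), the head is between the pads, and the can is upright in the tray at (412,212). I'm handing in.

```bash
python3 - <<'E'
from h import *
st("final");print(robot.sign_off())
E
```

```text
final 20.28 pos [ 0.5452 -0.0566  0.2435] F [ 3.9 -2.6 -8.7] open 0.0446 grip 30.0
the job is handed in; nothing more can be done
None
```

The job is handed in at 20.3 s of the 58 s allowed: the smaller red can stands upright in the blue tray, let go, and the post is held at its second stop (head 120 mm up) with the button pressed; no verdict was returned.

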